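# Clear the docking plate, tip the cooling block onto its base, dock it

### The arm

A 6-joint arm with a two-finger parallel gripper is mounted at the origin on the work surface. World frame = base frame: x ahead of the robot, y to its left, z up, the work surface at z = 0. Lengths are in m, angles in rad, forces in N, time in s.
With the tool pointing down it reaches from about 0.35 to 0.925 m from the base axis. Payload 6.4 kg.
Tool frame: the origin (TCP) lies at the very end of the fingers, on their centre line; the grasp point (between the pads) lies 19 mm behind it; z points along the fingers, y is the line along which they close (so a half turn about z gives the same grasp; the last joint's range is limited). The gripper opens to 94 mm and grips with 3 to 60 N. Pads are 16 mm wide; open, the fingers measure 119 mm over their backs; the gripper's body (75 mm by 177 mm) begins 78 mm behind the grasp point.
Start: joints at [-1.312, 0.245, 1.558, -0, 1.339, -0.174], TCP at [0.273, -0.59, 0.205] pointing down, gripper open.
Joint ranges: [-3.13, 3.13], [-1.02, 2.26], [0.13, 2.54], [-0.95, 4.09], [0.21, 2.88], [-2.74, 2.74]. Speed limits (rad/s): [2.57, 2.57, 3.14, 3.14, 3.14, 3.14].

### API

Orientations are given as [roll, pitch, yaw] about the fixed x, y, z axes, in that order (R = Rz(yaw) Ry(pitch) Rx(roll)).
In Python, from bench import state, grab_frame, job_done, outline_of gives the robot as it stands.
- The arm moves only by the shell command python3 -m pendant 'ROWS'. ROWS is JSON, a list of rows, each a list of 3 entries, a list of its own where there are three numbers: the opening in per cent of the stroke, from 0 (shut) to 100 (fully open), then the shift along the tool's x, y, z as a fraction of full scale, then the turn, a rotation vector about the tool's x, y, z as a fraction of full scale. In form: [[jaw, [tx, ty, tz], [wx, wy, wz]], ...]. A call has 1 to 12 rows; each row is the pose to reach, as a shift and turn from the pose commanded when the call began, along the tool's axes at that moment; what a row does not reach only later rows make up. Full scale, the value 1, is 0.4 m for a shift and pi/4 rad for a turn. A row lasts 1/10 s, in which the tool goes at most 50 mm and 8.59 degrees, less where a joint would pass 70% of its speed; a pose out of reach is approached as far as the arm can. A call with a number of a shift or a turn outside -1 to 1 is refused whole. A call with a gripper value outside its range is refused whole. The fingers move at their own pace and stop on an object; the grip force is fixed at half the most. Time passes only in rows, so rows that repeat a pose let the fingers close. It gives the time, the measured TCP pose, the force, the opening and the grip force at its end, in the units of the state.
- state(): the state, without advancing time (a new reading comes with each control period).
- grab_frame(name): name is "scene" or "top"; returns a dict with "frame" (384x512x3 uint8, red, green, blue), "fov_y" (degrees; the focal length in pixels is half the picture's height over the tangent of half this angle, whatever the lens; pixels are square), "cx", "cy" (the principal point, pixels), "position" and "orientation" of the camera in the world. Camera axes: x right, y up, looking along -z (the intrinsics and any distortion apply to the point x, -y, -z); pixel columns grow to the right and rows downward; lengths in m; the calibration is good to about 2 mm. A picture is of the moment at which its call begins. There is no depth.
- job_done(): hands the job in; it is judged then, once.
Trained networks look in the newest picture that a camera, given by its name, has taken for a name from the list of things; names that differ only in an ending like _2 or _b are one class to them, and where a whole thing is asked for, a point or a joint stands for the part that bears it (a point fixed in the world has none). Each returns a list of dicts, best first, with "conf" (0 to 1); they miss things now and then, are a little off and sometimes report something else, mostly with a low value. They report only what shows in the picture. A call takes as long as a camera call. They do not tell look-alikes from the thing itself.
- outline_of(camera, thing): "region" (384x512 bool, what is visible of it) and "rect" ([left, top, right, bottom] in pixels, round what is visible of it).
The state is a dict: "time": time; "q": joint angles; "dq": joint speeds; "joint_efforts": joint torques, N m; "tcp_pos": TCP position; "eef_rot": TCP orientation; "ft_force": force on the tool from outside, world axes, zero at the start; "wrist_torque": the same for the moment, N m; "opening": finger opening in m; "finger_force": force on a finger pad.
Only numpy, scipy, OpenCV 4.12 (cv2) and the standard library are available. Lean on these libraries where they do the work, as an engineer would, in place of code of your own. Each camera call takes 0.05 s, during which the arm holds its last target. There are 200 camera calls.

### The job

First take the amber jar off the docking plate and stand it upright on the round cork mat. The blue cooling block lies on its side on the bench: push it up against the front edge of the docking plate and tip it over that edge so that it sits on its white base on the plate, wells up; then slide it along the back fence, base ear under the red lip, until it is fully home against the end stop, and let go. Leave all the other things on the bench standing where they are.

Things in the scene. Friction and masses are not known exactly. Their poses are not given: they have to be found in the camera images.
- cooler_center (a point): Centre of the blue cooling block, about 0.6 kg, plastic. Own axes: z from white base to face of wells, x lengthwise, y across. Body 100 (x) x 78 (y), overall height 88 (z). At the start it lies on a y side, 78 tall: y axis up, wells (z) facing roughly world -y, base facing the dock at +y, x roughly along world +x; 88 deep towards the dock, too wide to grip.
- cooler_foot (a point): Centre of the underside of the block's white base, 44 mm from cooler_center along the block's -z; same axes. The base is the lowest 10 mm of the 88: 124 (x) x 78 (y), so at both x ends an ear 10 thick sticks out 12 beyond the blue body; the y sides are flush.
- dock: Docking plate, bolted down; origin on the bench, x and y level (yaw varies a little), z up. In its frame, mm: aluminium plate 10 thick, x -135 to 115, y -52 to 60; dark back fence along its rear, inner face at y = 48, 25 high above the plate; pocket at the +x end: end stop face at x = 100, front cheek inner face y = -34, 23 high, from x = 70, with a lead-in from x = 59.
- dock_edge (a point): On the top of the dock's front edge (dock x -40, y -52, z 10): the 10 mm high step that the block is pushed against and tipped over, towards dock +y. The edge runs along dock x and is free from x = -135 to 58; the whole base must land there, clear of the cheek and lip.
- dock_lip (a point): Middle of the lower edge of the red lip (dock x 91, y 7), 13 mm above the plate; the lip reaches 9 mm out from the end stop towards dock -x, over the block's base ear (10 thick), and is 10 thick.
- dock_seat (a point): On the plate's top, where cooler_foot lies when the block is home, touching the end stop and the back fence: dock x 38, y 9, z 10; axes as the dock's. The docked block's x axis is along its x. The pocket is 82 wide for the block's 78.
- beaker_small: Small glass beaker, 48 across, 60 tall, origin under its centre. Bystander.
- jar_center (a point): Centre, half-way up, of the amber glass jar with blue cap: 44 across, 75 tall, 0.12 kg, z up. It starts upright on the docking plate, so its centre is 47.5 above the bench.
- cork_mat: Round cork mat fixed to the bench, 100 across, 6 thick; origin on the bench under its centre. The jar goes here, wholly on the mat.
- dropper: White dropper bottle with red cap, 34 across, 85 tall, origin under its centre. Bystander.
- beaker_large: Large glass beaker, 76 across, 95 tall, origin under its centre. Bystander.
- cap_blue: Blue screw cap, 34 across, 14 tall, origin under its centre. Bystander.
- tip_box: Red box of orange pipette tips, 85 (x) x 120 (y) x 68 tall, origin under its centre. Bystander.
- tube_rack: Yellow tube rack with three capped tubes, 68 (x) x 200 (y), 75 tall, tubes to 128, origin under its centre. Bystander.
- pipette_a: Pipette lying flat, 264 long, 26 thick, along its x. Bystander.
There are look-alikes about, which are no part of the job. Leave any green look-alike of the part that bears cooler_center alone.

How it is judged:
On the way, in this order (a step that is already met when the one before it is completed fails the run):
1. the amber jar stands upright on the cork mat (horizontal distance between jar_center and cork_mat below 0.03 m and angle between jar_center's own z axis and vertical below 0.1 rad and z of jar_center in the frame of cork_mat between 0.04 and 0.047 m), for 0.2 s.
2. the block sits on its base on the docking plate, wells up (angle between cooler_foot's own z axis and vertical below 0.06 rad and z of cooler_foot in the frame of dock_seat between -0.003 and 0.003 m and x of cooler_foot in the frame of dock_seat between -0.15 and 0.05 m and y of cooler_foot in the frame of dock_seat between -0.07 and 0.02 m), for 0.2 s.
3. the block is home in the pocket, under the lip (x of cooler_foot in the frame of dock_seat between -0.005 and 0.004 m and y of cooler_foot in the frame of dock_seat between -0.006 and 0.006 m and z of cooler_foot in the frame of dock_seat between -0.003 and 0.003 m and angle between cooler_foot's own z axis and vertical below 0.06 rad and angle between the x axis of cooler_foot and the x axis of dock_seat, either way round below 0.07 rad), for 0.2 s.
At the end, for the whole second after the job is handed in: The block rests on its base on the plate, wells up (0.06 rad), square (0.07 rad), its foot within 4 mm of home along the slide (5 mm short at most), 6 mm across, 3 mm in height; the jar stands upright on the mat, centres within 30 mm; nothing else moved over 30 mm (all of step 1 and all of step 3 and linear speed of cooler below 0.01 m/s and angular speed of cooler below 0.05 rad/s); the robot touches nothing.
It fails at once if a beaker is shifted by more than 30 mm or knocked over (distance of any of beaker_small, beaker_large from where it was at the start of the episode above 0.03 m or angle between any of beaker_small, beaker_large's own z axis and vertical above 0.4 rad).
It fails at once if the dropper bottle or the blue cap is shifted by more than 30 mm or knocked over (distance of any of dropper, cap_blue from where it was at the start of the episode above 0.03 m or angle between any of dropper, cap_blue's own z axis and vertical above 0.4 rad).
It fails at once if the tip box or the tube rack is shifted by more than 30 mm or knocked over (distance of any of tip_box, tube_rack from where it was at the start of the episode above 0.03 m or angle between any of tip_box, tube_rack's own z axis and vertical above 0.4 rad).
It fails at once if the pipette is shifted by more than 30 mm or knocked over (distance of pipette_a from where it was at the start of the episode above 0.03 m or angle between pipette_a's own z axis and vertical above 0.4 rad).
It also fails if it takes over 72 s, if anything falls off the work surface, if the arm or the gripper's body presses on something with over 40 N, if the wrist force passes 120 N, or if a joint passes its speed limit or range.

## Working session

There is one attempt and no reset: what is moved stays moved. The work goes in short steps, Python scripts to look and compute and a shell command to move; the robot and the scene stay as the last step left them, time stands still between calls to the robot, and variables do not carry over. Pictures are saved under pics/ and viewed, at most 10 in all, crops included, and the job is handed in when it is done.

```bash
mkdir -p pics; ls; python3 - <<'E'
from bench import *
import cv2
for n in ("scene","top"):
    f=grab_frame(n); cv2.imwrite(f"pics/{n}0.png",f["frame"][:,:,::-1])
    print({k:v for k,v in f.items() if k!="frame"})
print(state())
E
```

```text
pics
{'fov_y': 51.087620395328734, 'cx': 259.2217414802233, 'cy': 197.22036740051786, 'position': array([1.16537334, 0.74684324, 0.96201291]), 'orientation': array([ 0.84802594, -0.01849602,  2.53770175])}
{'fov_y': 45.767995129921815, 'cx': 261.217258382813, 'cy': 189.97640399436796, 'position': array([ 0.24034238, -0.09631029,  1.57616005]), 'orientation': array([ 2.08883073e-01,  4.66426551e-04, -1.51801293e+00])}
{'time': 0.1, 'q': array([-1.31211267e+00,  2.45742007e-01,  1.55887533e+00,  3.26078673e-05,
        1.33870862e+00, -1.74113184e-01]), 'dq': array([-0.00126713, -0.00055441, -0.00146287, -0.00080849,  0.00084144,
       -0.00040432]), 'joint_efforts': array([-8.12793314e-04, -4.16914237e+01, -3.15528417e+01,  6.86097890e-02,
        3.09297605e-02, -5.68209236e-05]), 'tcp_pos': array([ 0.27248359, -0.58953736,  0.204466  ]), 'eef_rot': array([-3.13989105e+00, -3.31509967e-04,  4.32789035e-01]), 'ft_force': array([-0.10831072,  0.64023233, -1.02948824]), 'wrist_torque': array([ 0.03682305, -0.01512987, -0.00936128]), 'finger_force': 0.0, 'opening': 0.0941123931807527}
```

View pics/scene0.png

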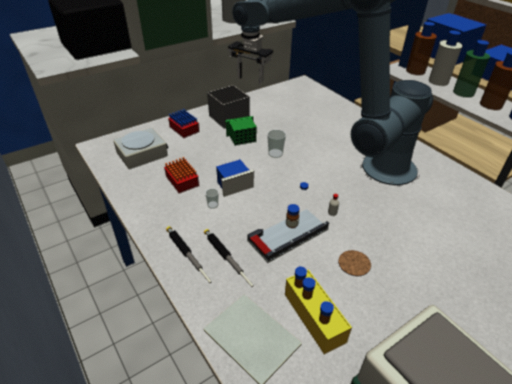

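View pics/top0.png

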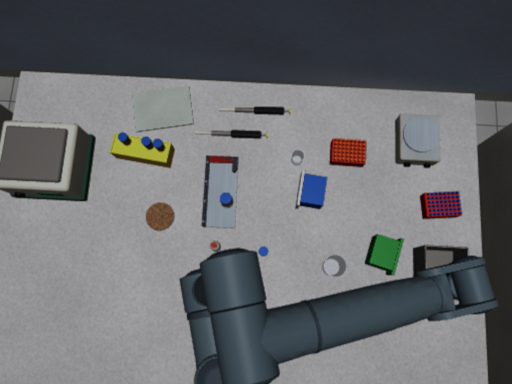

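The scene view shows the jar on the dock (≈292,215), the blue block (≈235,177), the mat (354,262), and the green look-alike (240,130). In the top view the dock is at ≈(221,192), the jar at (226,199), the block at (312,190), the mat at (160,216), and world +x is up, +y left.

```bash
cat > h.py <<'E'
import numpy as np, cv2
from scipy.spatial.transform import Rotation as R
from bench import *
class Cam:
    def __init__(s,n):
        f=grab_frame(n); s.n=n; s.im=f["frame"]; s.f=192/np.tan(np.radians(f["fov_y"])/2); s.c=np.array([f["cx"],f["cy"]]); s.p=f["position"]; s.R=R.from_euler("xyz",f["orientation"]).as_matrix()
    def proj(s,P):
        q=(np.atleast_2d(P)-s.p)@s.R; return s.c+s.f*np.c_[q[:,0],-q[:,1]]/-q[:,2:3]
    def ground(s,uv,z):
        d=s.R@np.array([(uv[0]-s.c[0])/s.f,-(uv[1]-s.c[1])/s.f,-1]); return s.p+d*(z-s.p[2])/d[2]
    def mask(s,pieces,k=4):
        m=np.zeros((384*k,512*k),np.uint8)
        for P in pieces: cv2.fillConvexPoly(m,cv2.convexHull(np.round((s.proj(P)+.5)*k-.5).astype(np.int32)),255)
        return cv2.resize(m,(512,384),interpolation=cv2.INTER_AREA)/255.
def box(x0,x1,y0,y1,z0,z1): return np.array([[x,y,z] for x in(x0,x1) for y in(y0,y1) for z in(z0,z1)])/1000
def cyl(d,z0,z1):
    a=np.linspace(0,2*np.pi,24); return np.array([[d/2*np.cos(t),d/2*np.sin(t),z] for t in a for z in(z0,z1)])/1000
E
python3 - <<'E'
from h import *
T=Cam("top");S=Cam("scene")
shp={"jar_center":(44,10,85),"cork_mat":(100,0,6),"beaker_small":(48,0,60),"dropper":(34,0,85),"beaker_large":(76,0,95),"cap_blue":(34,0,14)}
from scipy.optimize import minimize
for th in ["cooler_center","dock","jar_center","cork_mat","beaker_small","dropper","beaker_large","cap_blue","tip_box","tube_rack","pipette_a"]:
    for c in (T,S):
        for o in outline_of(c.n,th)[:3]:
            if o["conf"]<.3: continue
            ys,xs=np.nonzero(o["region"]); uv=(xs.mean(),ys.mean())
            zc={"dock":.01,"cork_mat":.006,"cooler_center":.039,"tube_rack":.05,"tip_box":.034}.get(th,sum(shp.get(th,(0,10,10))[1:])/2000)
            print(th,c.n,round(o["conf"],2),np.round(o["rect"]),len(xs),np.round(c.ground(uv,zc)[:2],3))
            np.save(f"{th}_{c.n}_{int(uv[0])}.npy",o["region"])
big=np.hstack([cv2.resize(T.im[130:270,140:340],None,fx=3.9,fy=3.9,interpolation=3)]); cv2.imwrite("pics/t1.png",big[:,:,::-1])
cv2.imwrite("pics/s1.png",cv2.resize(S.im[140:290,180:380],None,fx=3.9,fy=3.9,interpolation=3)[:,:,::-1])
E
```

```text
cooler_center top 0.92 [364. 232. 406. 276.] 1043 [ 0.372 -0.502]
cooler_center top 0.87 [296. 173. 329. 208.] 889 [ 0.573 -0.252]
cooler_center top 0.46 [292. 150. 306. 165.] 145 [ 0.693 -0.199]
cooler_center scene 0.95 [216. 160. 254. 196.] 979 [ 0.572 -0.245]
cooler_center scene 0.71 [226. 117. 259. 146.] 752 [ 0.376 -0.502]
cooler_center scene 0.32 [248. 210. 328. 265.] 2071 [0.592 0.094]
dock top 0.64 [330. 138. 369. 167.] 975 [ 0.728 -0.38 ]
dock top 0.6 [204. 154. 240. 230.] 2274 [0.563 0.069]
dock scene 0.71 [247. 212. 328. 267.] 2052 [0.574 0.073]
dock scene 0.34 [328. 195. 338. 214.] 193 [0.345 0.05 ]
jar_center top 0.72 [222. 192. 230. 206.] 161 [0.526 0.04 ]
jar_center scene 0.61 [287. 208. 299. 227.] 282 [0.526 0.042]
jar_center scene 0.48 [204. 229. 255. 288.] 448 [0.791 0.05 ]
cork_mat top 0.75 [143. 205. 172. 229.] 678 [0.463 0.272]
cork_mat scene 0.73 [339. 252. 373. 274.] 675 [0.465 0.275]
beaker_small top 0.75 [290. 149. 308. 167.] 177 [ 0.695 -0.202]
beaker_small scene 0.77 [204. 187. 217. 209.] 241 [ 0.69  -0.202]
dropper top 0.56 [212. 242. 220. 252.] 91 [0.367 
[... 155 characters left out ...]
53. 345. 276.] 424 [ 0.322 -0.335]
beaker_large scene 0.83 [266. 128. 286. 157.] 451 [ 0.315 -0.337]
cap_blue top 0.71 [221. 192. 231. 207.] 194 [0.534 0.044]
cap_blue top 0.66 [258. 243. 266. 257.] 69 [ 0.36  -0.095]
cap_blue scene 0.63 [296. 183. 309. 192.] 67 [ 0.361 -0.094]
tip_box top 0.85 [329. 141. 370. 168.] 938 [ 0.719 -0.377]
tip_box scene 0.68 [246. 213. 328. 264.] 1958 [0.589 0.091]
tip_box scene 0.58 [164. 158. 200. 194.] 863 [ 0.724 -0.369]
tube_rack top 0.79 [109. 134. 174. 169.] 1600 [0.688 0.344]
tube_rack scene 0.95 [283. 268. 353. 354.] 3099 [0.692 0.356]
pipette_a top 0.95 [199. 126. 266. 133.] 325 [0.777 0.026]
pipette_a scene 0.83 [207. 233. 246. 280.] 351 [0.775 0.016]
```

View pics/t1.png

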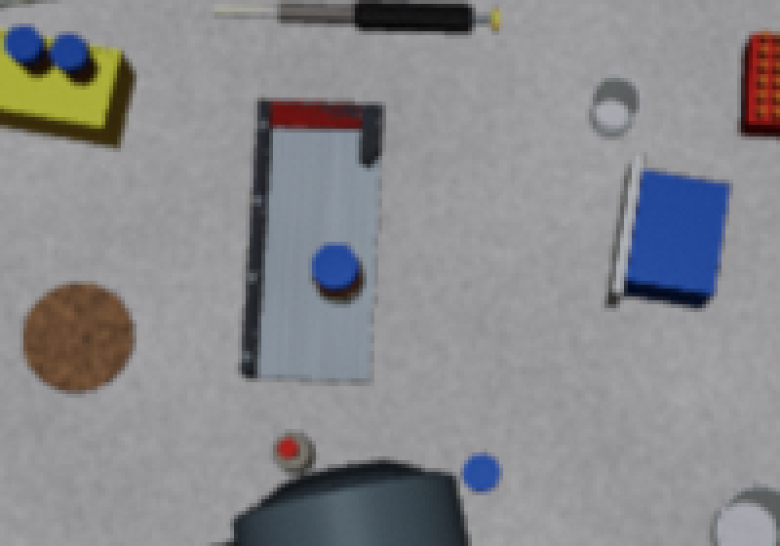

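View pics/s1.png

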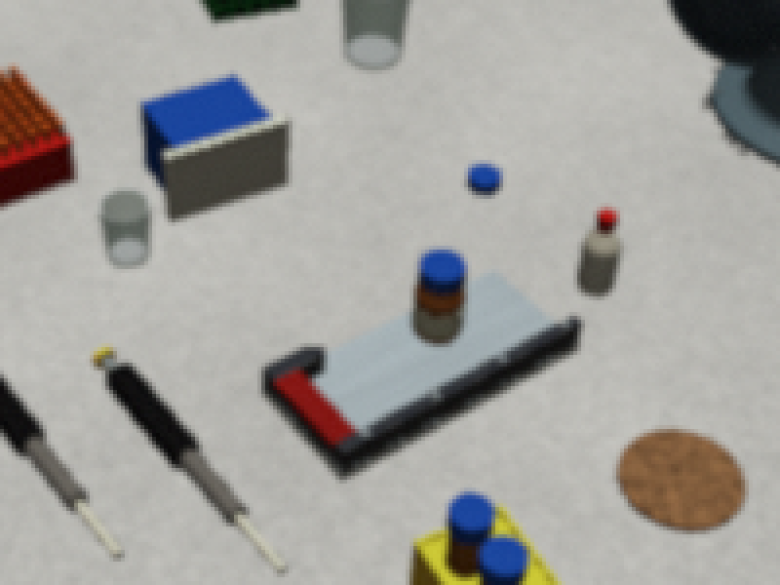

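```bash
cat > fit.py <<'E'
from h import *
import glob
from scipy.optimize import minimize
DOCK=[box(-135,115,-52,60,0,10),box(-135,115,48,60,10,35),box(100,115,-46,48,10,33),box(70,115,-46,-34,10,33)]
COOL=[box(-50,50,-39,39,-34,44),box(-62,62,-39,39,-44,-34)]
LIE=np.array([[1,0,0],[0,0,-1],[0,1,0]]).T.reshape(3,3)
LIE=np.column_stack([[1,0,0],[0,0,1],[0,-1,0]]).astype(float)
def place(pcs,R0,x,y,z,yaw): return [P@(R.from_euler("z",yaw).as_matrix()@R0).T+[x,y,z] for P in pcs]
def fit(pcs,R0,z,obs,x0,ign=None):
    def cost(v):
        J=0
        for c,m in obs:
            w=1-c.mask(ign) if ign is not None else 1
            J+=((c.mask(place(pcs,R0,v[0],v[1],z,v[2]))-m)**2*w).sum()
        return J
    s=np.array(x0)+np.array([[0,0,0],[.02,0,0],[0,.02,0],[0,0,.1]])
    r=minimize(cost,x0,method="Nelder-Mead",options=dict(initial_simplex=s,xatol=1e-4,fatol=.5)); return r.x,r.fun
E
python3 - <<'E'
from fit import *
T=Cam("top");S=Cam("scene")
def near(n,th,rect):
    b=min(outline_of(n,th),key=lambda o:abs(np.array(o["rect"])-rect).sum()); return b["region"].astype(float)
d=[(T,near("top","dock",[204,154,240,230])),(S,near("scene","dock",[247,212,328,267]))]
b=[(T,near("top","cooler_center",[296,173,329,208])),(S,near("scene","cooler_center",[216,160,254,196]))]
jar=[cyl(50,10,90)+[.526,.041,0]]
for o in (d,d[:1],d[1:]): print("dock",fit(DOCK,np.eye(3),0,o,[.575,.07,-.05],jar))
for o in (b,b[:1],b[1:]): print("cool",fit(COOL,LIE,.039,o,[.573,-.25,-.1]))
# net-free check of cork and jar by fits
m=[(T,near("top","jar_center",[222,192,230,206])),(S,near("scene","jar_center",[287,208,299,227]))]
for o in (m,m[:1],m[1:]):print("jar",fit([cyl(44,10,85)],np.eye(3),0,o,[.526,.041,0])[0])
m=[(T,near("top","cork_mat",[143,205,172,229])),(S,near("scene","cork_mat",[339,252,373,274]))]
print("mat",fit([cyl(100,0,6)],np.eye(3),0,m,[.464,.273,0])[0])
E
```

```text
dock (array([0.5703095 , 0.06136023, 0.0087327 ]), np.float64(131.43138738494244))
dock (array([0.57171455, 0.0615696 , 0.01757742]), np.float64(74.55347943098808))
dock (array([0.56965148, 0.06241535, 0.00857731]), np.float64(50.05107839367966))
cool (array([ 0.57226406, -0.2501228 , -0.13921518]), np.float64(121.24187620146097))
cool (array([ 0.57394002, -0.25199613, -0.17233938]), np.float64(85.83086505190312))
cool (array([ 0.57299442, -0.24903423, -0.1250085 ]), np.float64(27.320953479430983))
jar [0.52348408 0.03819366 0.09028128]
jar [0.52363572 0.03667899 0.01547775]
jar [0.52453176 0.03937983 0.01464045]
mat [0.46296339 0.27130358 0.06758756]
```

Both cameras agree: dock ≈ (0.570, 0.061, yaw ≈ 0.01), block ≈ (0.573, −0.250, yaw −0.14), jar ≈ (0.524, 0.038), mat ≈ (0.463, 0.271). Plan: use tool yaw 90° (fingers close along world x). First turn and go above the jar.

```bash
cat > to.py <<'E'
import sys; from h import *
# usage: to.py x y z yaw(deg) [tilt rad about world x]: fractions for the move from the present pose
s=state(); x,y,z,yaw=map(float,sys.argv[1:5]); t=float(sys.argv[5]) if len(sys.argv)>5 else 0
A=R.from_euler("xyz",s["eef_rot"]); B=R.from_euler("x",t)*R.from_euler("xyz",[np.pi,0,np.radians(yaw)])
print(np.round(A.inv().apply(np.array([x,y,z])-s["tcp_pos"])/.4,4),np.round((A.inv()*B).as_rotvec()/(np.pi/4),4))
E
python3 to.py .45 -.25 .2 90
```

```text
[ 0.7591 -0.5858  0.0136] [-0.      0.     -1.4489]
```

```bash
python3 -m pendant '[[100,[0.759,-0.586,0.0136],[0,0,-1]],[100,[0.759,-0.586,0.0136],[0,0,-1]],[100,[0.759,-0.586,0.0136],[0,0,-1]],[100,[0.759,-0.586,0.0136],[0,0,-1]],[100,[0.759,-0.586,0.0136],[0,0,-1]],[100,[0.759,-0.586,0.0136],[0,0,-1]],[100,[0.759,-0.586,0.0136],[0,0,-1]],[100,[0.759,-0.586,0.0136],[0,0,-1]],[100,[0.759,-0.586,0.0136],[0,0,-1]],[100,[0.759,-0.586,0.0136],[0,0,-1]]]'; python3 to.py .524 .0385 .18 90
```

```text
time: 2.8
tcp_pos: [0.4501, -0.2497, 0.2002]
eef_rot: [3.141, 0.001, 1.22]
ft_force: [0.4, 0.2, -0.0]
opening: 0.0941
finger_force: 0.0
[ 0.7401 -0.0744  0.05  ] [ 3.000e-04  8.000e-04 -4.469e-01]
```

```bash
python3 -m pendant '[[100,[0.740,-0.074,0.05],[0,0,-0.447]],[100,[0.740,-0.074,0.05],[0,0,-0.447]],[100,[0.740,-0.074,0.05],[0,0,-0.447]],[100,[0.740,-0.074,0.05],[0,0,-0.447]],[100,[0.740,-0.074,0.05],[0,0,-0.447]],[100,[0.740,-0.074,0.05],[0,0,-0.447]],[100,[0.740,-0.074,0.05],[0,0,-0.447]],[100,[0.740,-0.074,0.05],[0,0,-0.447]],[100,[0.740,-0.074,0.05],[0,0,-0.447]]]'; python3 to.py .524 .0385 .042 90
```

```text
time: 3.7
tcp_pos: [0.5245, 0.0363, 0.1801]
eef_rot: [3.142, 0.0, 1.567]
ft_force: [0.1, 0.6, 1.4]
opening: 0.0941
finger_force: 0.0
[ 0.0057 -0.0014  0.3452] [ 0.0001  0.0005 -0.0049]
```

```bash
python3 -m pendant '[[100,[0,0,0.15],[0,0,-0.005]],[100,[0,0,0.25],[0,0,-0.005]],[100,[0,0,0.345],[0,0,-0.005]],[100,[0,0,0.345],[0,0,-0.005]],[0,[0,0,0.345],[0,0,-0.005]],[0,[0,0,0.345],[0,0,-0.005]],[0,[0,0,0.345],[0,0,-0.005]],[0,[0,0,0.345],[0,0,-0.005]],[0,[0,0,0.345],[0,0,-0.005]],[0,[0,0,0.345],[0,0,-0.005]],[0,[0,0,0.345],[0,0,-0.005]]]'; python3 to.py .463 .271 .16 90
```

```text
time: 4.8
tcp_pos: [0.5244, 0.0381, 0.0423]
eef_rot: [-3.142, 0.0, 1.573]
ft_force: [-1.1, 0.8, 2.5]
opening: 0.0427
finger_force: 30.0
[ 0.5825 -0.1519 -0.2944] [-0.      0.      0.0034]
```

```bash
python3 -m pendant '[[0,[0,0,-0.1],[0,0,0]],[0,[0,0,-0.2],[0,0,0]],[0,[0.1,-0.03,-0.2],[0,0,0]],[0,[0.2,-0.06,-0.2],[0,0,0]],[0,[0.3,-0.09,-0.2],[0,0,0]],[0,[0.4,-0.12,-0.2],[0,0,0]],[0,[0.5,-0.14,-0.2],[0,0,0]],[0,[0.582,-0.152,-0.2],[0,0,0]],[0,[0.582,-0.152,-0.15],[0,0,0]],[0,[0.582,-0.152,-0.1],[0,0,0]],[0,[0.582,-0.152,-0.05],[0,0,0]],[0,[0.582,-0.152,-0.05],[0,0,0]]]'; python3 to.py .463 .271 .0388 90
```

```text
time: 6.0
tcp_pos: [0.4602, 0.27, 0.0588]
eef_rot: [-3.135, 0.002, 1.574]
ft_force: [-0.5, 0.5, -1.7]
opening: 0.043
finger_force: 30.0
[0.0027 0.0074 0.0499] [-0.0084  0.0028  0.0036]
```

```bash
python3 -m pendant '[[0,[0,0,0.025],[0,0,0]],[0,[0,0,0.04],[0,0,0]],[0,[0,0,0.048],[0,0,0]],[0,[0,0,0.048],[0,0,0]],[100,[0,0,0.048],[0,0,0]],[100,[0,0,0.048],[0,0,0]],[100,[0,0,0.048],[0,0,0]],[100,[0,0,0.048],[0,0,0]],[100,[0,0,0.048],[0,0,0]],[100,[0,0,-0.1],[0,0,0]],[100,[0,0,-0.2],[0,0,0]],[100,[0,0,-0.3],[0,0,0]]]';  python3 to.py .65 -.22 .18 90
```

```text
time: 7.2
tcp_pos: [0.4634, 0.2709, 0.1847]
eef_rot: [3.14, -0.001, 1.573]
ft_force: [0.3, 1.0, -0.1]
opening: 0.094
finger_force: 0.0
[-1.2283  0.4636  0.0119] [ 0.0023 -0.0008  0.003 ]
```

```bash
python3 -m pendant '[[0,[-1,0.2,0],[0,0,0]],[0,[-1,0.2,0],[0,0,0]],[0,[-1,0.2,0],[0,0,0]],[0,[-1,0.2,0],[0,0,0]],[0,[-1,0.2,0],[0,0,0]],[0,[-1,0.2,0],[0,0,0]],[0,[-1,0.2,0],[0,0,0]],[0,[-1,0.2,0],[0,0,0]],[0,[-1,0.2,0],[0,0,0]],[0,[-1,0.2,0],[0,0,0]]]';  python3 to.py .652 -.258 .03 90;  python3 - <<'E'
from fit import *
S=Cam("scene")
for th,rad,z0,z1 in (("jar_center",44,6,81),("cork_mat",100,0,6)):
    o=[o for o in outline_of("scene",th) if 330<np.mean(o["rect"][::2])<380]
    if o: print(th,fit([cyl(rad,z0,z1)],np.eye(3),0,[(S,o[0]["region"].astype(float))],[.463,.271,0]))
E
```

```text
time: 8.2
tcp_pos: [0.5439, -0.1303, 0.1819]
eef_rot: [-3.141, -0.0, 1.571]
ft_force: [0.1, -0.1, 0.5]
opening: 0.0173
finger_force: 0.0
[-0.3194  0.2704  0.3794] [-0.0004 -0.0005 -0.0003]
jar_center (array([0.46330323, 0.27256833, 0.06513205]), np.float64(33.70482122260669))
cork_mat (array([0.46273261, 0.27196173, 0.06845051]), np.float64(272.63747789311805))
```

```bash
python3 -m pendant '[[0,[-0.1,0.1,0],[0,0,0]],[0,[-0.2,0.2,0],[0,0,0]],[0,[-0.319,0.27,0],[0,0,0]],[0,[-0.319,0.27,0.1],[0,0,0]],[0,[-0.319,0.27,0.22],[0,0,0]],[0,[-0.319,0.27,0.33],[0,0,0]],[0,[-0.319,0.27,0.375],[0,0,0]],[0,[-0.319,0.27,0.375],[0,0,0]],[0,[-0.319,0.25,0.375],[0,0,0]],[0,[-0.319,0.23,0.375],[0,0,0]]]';python3 -m pendant '[[0,[0,-0.02,0],[0,0,0]],[0,[0,-0.04,0],[0,0,0]],[0,[0,-0.06,0],[0,0,0]],[0,[0,-0.08,0],[0,0,0]],[0,[0,-0.096,0],[0,0,0]],[0,[0,-0.096,0],[0,0,0]],[0,[0,-0.05,0],[0,0,0]],[0,[0,-0.05,-0.1],[0,0,0]],[0,[0,-0.05,-0.25],[0,0,0]],[0,[0,-0.05,-0.4],[0,0,0]],[60,[0,-0.05,-0.4],[0,0,0]]]'; cat > blk.py <<'E'
from fit import *
import sys
T=Cam("top");S=Cam("scene")
def blk(x0):
    obs=[]
    for c in (T,S):
        p=c.proj([[x0[0],x0[1],.04]])[0]
        o=[o for o in outline_of(c.n,"cooler_center") if np.hypot(*(np.array([(o["rect"][0]+o["rect"][2])/2,(o["rect"][1]+o["rect"][3])/2])-p))<15]
        if o: obs.append((c,o[0]["region"].astype(float)))
    for o in [obs]+[[k] for k in obs]: print([c.n for c,_ in o],fit(COOL,LIE,.039,o,x0))
E
python3 - <<'E'
from blk import *
blk([.537,-.25,-.1])
print(state()["tcp_pos"])
E
```

```text
time: 9.35
tcp_pos: [0.6379, -0.2572, 0.0356]
eef_rot: [3.137, 0.003, 1.574]
ft_force: [0.4, 0.3, -0.6]
opening: 0.0008
finger_force: 0.0
time: 10.45
tcp_pos: [0.6179, -0.2579, 0.1992]
eef_rot: [3.135, 0.005, 1.573]
ft_force: [0.3, -0.1, -0.5]
opening: 0.0051
finger_force: 0.0
['top', 'scene'] (array([ 0.53609544, -0.25138118, -0.14801648]), np.float64(573.7336255286427))
['top'] (array([ 0.53486172, -0.26027404, -0.37064023]), np.float64(501.836831987697))
['scene'] (array([ 0.53618168, -0.24982322, -0.15150317]), np.float64(43.22845059592465))
[ 0.61545096 -0.25629848  0.19129423]
```

```bash
python3 to.py .533 -.34 .026 90
```

```text
[-0.209  -0.2061  0.4134] [-0.0016 -0.0006  0.0029]
```

```bash
python3 -m pendant '[[60,[-0.1,-0.1,0],[0,0,0]],[60,[-0.209,-0.206,0],[0,0,0]],[60,[-0.209,-0.206,0],[0,0,0]],[60,[-0.209,-0.206,0.1],[0,0,0]],[60,[-0.209,-0.206,0.2],[0,0,0]],[60,[-0.209,-0.206,0.3],[0,0,0]],[60,[-0.209,-0.206,0.4],[0,0,0]],[60,[-0.209,-0.206,0.41],[0,0,0]],[60,[-0.209,-0.206,0.41],[0,0,0]]]'
python3 -m pendant '[[60,[0.04,0,0],[0,0,0]],[60,[0.07,0,0],[0,0,0]],[60,[0.1,0,0],[0,0,0]],[60,[0.13,0,0],[0,0,0]],[60,[0.16,0,0],[0,0,0]],[60,[0.19,0,0],[0,0,0]],[60,[0.22,0,0],[0,0,0]],[60,[0.25,0,0],[0,0,0]],[60,[0.28,0,0],[0,0,0]],[60,[0.31,0,0],[0,0,0]],[60,[0.34,0,0],[0,0,0]],[60,[0.37,0,0],[0,0,0]]]'
python3 -m pendant '[[60,[0.03,0,0],[0,0,0]],[60,[0.06,0,0],[0,0,0]],[60,[0.09,0,0],[0,0,0]],[60,[0.12,0,0],[0,0,0]],[60,[0.15,0,0],[0,0,0]],[60,[0.18,0,0],[0,0,0]],[60,[0.21,0,0],[0,0,0]],[60,[0.22,0,0],[0,0,0]],[60,[0.22,0,0],[0,0,0]]]'
python3 - <<'E'
from blk import *
blk([.535,-.046,0])
print(state()["tcp_pos"],state()["ft_force"])
cv2.imwrite("pics/s2.png",cv2.resize(S.im[120:290,180:380],None,fx=3.5,fy=3.5,interpolation=3)[:,:,::-1])
E
```

```text
time: 11.55
tcp_pos: [0.5329, -0.3389, 0.026]
eef_rot: [-3.138, -0.003, 1.573]
ft_force: [0.4, -0.5, 0.1]
opening: 0.0562
finger_force: 0.0
time: 12.75
tcp_pos: [0.5352, -0.1936, 0.0304]
eef_rot: [3.138, 0.005, 1.574]
ft_force: [-0.1, -7.5, 4.3]
opening: 0.0565
finger_force: 3.7
time: 13.65
tcp_pos: [0.5347, -0.1045, 0.0299]
eef_rot: [3.138, 0.003, 1.575]
ft_force: [1.6, -4.3, 2.2]
opening: 0.0565
finger_force: 1.8
['scene'] (array([ 0.53093612, -0.04984702,  0.02654844]), np.float64(30.45527104959631))
['scene'] (array([ 0.53093612, -0.04984702,  0.02654844]), np.float64(30.45527104959631))
[ 0.53387793 -0.10439946  0.02867643] [ 0.52338062 -4.03097406  2.64978511]
```

View pics/s2.png

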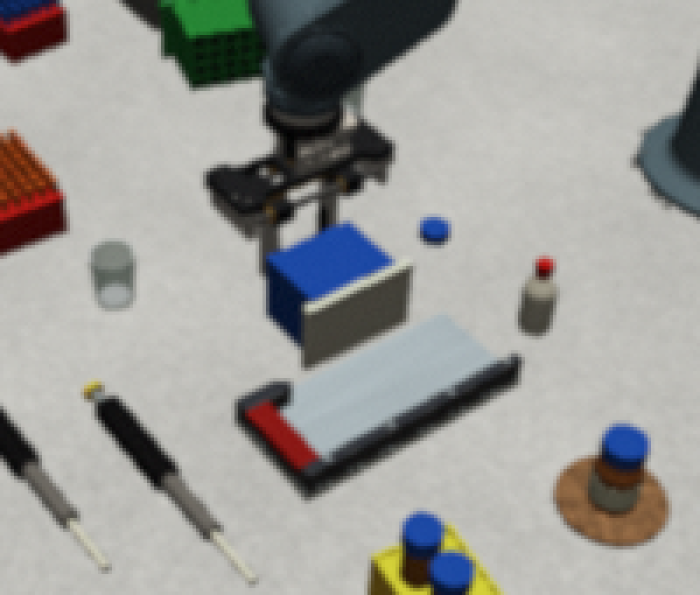

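The block stands square in front of the dock (≈355,295 in this crop), the jar is upright on the mat (≈615,470), bystanders untouched. Close the last ≈17 mm.

```bash
python3 -m pendant '[[60,[0.02,0,0],[0,0,0]],[60,[0.035,0,0],[0,0,0]],[60,[0.045,0,0],[0,0,0]],[60,[0.045,0,0],[0,0,0]]]'; python3 -m pendant '[[60,[0.008,0,0],[0,0,0]],[60,[0.008,0,0],[0,0,0]]]'
```

```text
time: 14.25
tcp_pos: [0.5346, -0.0887, 0.0293]
eef_rot: [3.139, 0.006, 1.576]
ft_force: [0.9, -11.2, 3.9]
opening: 0.0561
finger_force: 5.8
time: 14.45
tcp_pos: [0.535, -0.0881, 0.0301]
eef_rot: [3.139, 0.011, 1.578]
ft_force: [-0.7, -20.4, 5.8]
opening: 0.0565
finger_force: 10.0
```

```bash
python3 -m pendant '[[60,[-0.03,0,0],[0,0,0]],[60,[-0.03,0,-0.075],[0,0,0]],[60,[-0.03,0,-0.075],[0,0,0]],[60,[-0.03,0,-0.075],[0,0,0]]]'; python3 -m pendant '[[60,[0,0,0],[0,0,0]]]';python3 to.py .533 -.088 .06 90
```

```text
time: 14.85
tcp_pos: [0.5329, -0.0945, 0.0574]
eef_rot: [-3.141, -0.001, 1.573]
ft_force: [-0.0, 0.5, -0.5]
opening: 0.0567
finger_force: 0.0
time: 14.95
tcp_pos: [0.5322, -0.0942, 0.0565]
eef_rot: [-3.139, -0.002, 1.573]
ft_force: [0.3, 0.2, -0.0]
opening: 0.056
finger_force: 0.0
[ 0.0156  0.002  -0.0088] [-0.0034 -0.002   0.0032]
```

```bash
python3 -m pendant '[[60,[0.016,0,-0.008],[0,0,0]],[60,[0.028,0,-0.026],[0,0,0]],[60,[0.041,0,-0.044],[0,0,0]],[60,[0.056,0,-0.06],[0,0,0]],[60,[0.072,0,-0.076],[0,0,0]],[60,[0.09,0,-0.088],[0,0,0]],[60,[0.108,0,-0.1],[0,0,0]],[60,[0.108,0,-0.1],[0,0,0]]]'; python3 - <<'E'
from h import *
S=Cam("scene"); print(state()["ft_force"],state()["tcp_pos"])
cv2.imwrite("pics/s3.png",cv2.resize(S.im[120:290,180:380],None,fx=3.5,fy=3.5,interpolation=3)[:,:,::-1])
E
```

```text
time: 15.75
tcp_pos: [0.5338, -0.051, 0.0989]
eef_rot: [3.14, -0.0, 1.574]
ft_force: [-0.1, -2.1, 0.4]
opening: 0.0561
finger_force: 0.9
[-0.1430246  -2.52698663  0.79925058] [ 0.53375084 -0.05140888  0.09855493]
```

View pics/s3.png

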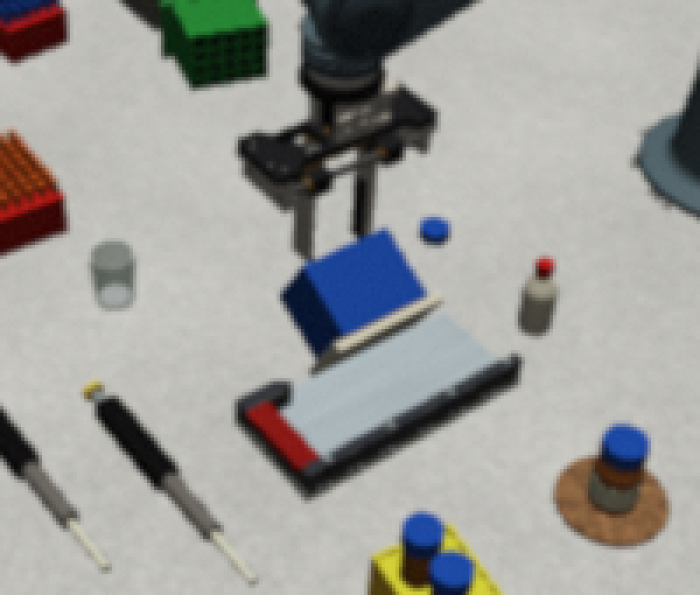

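The block is tipped roughly 35–40° over the edge, base on the edge (≈330,350). Continue along the arc.

```bash
python3 -m pendant '[[60,[0.02,0,-0.009],[0,0,0]],[60,[0.04,0,-0.017],[0,0,0]],[60,[0.06,0,-0.023],[0,0,0]],[60,[0.08,0,-0.027],[0,0,0]],[60,[0.09,0,-0.028],[0,0,0]],[60,[0.1,0,-0.029],[0,0,0]],[60,[0.108,0,-0.03],[0,0,0]],[60,[0.116,0,-0.03],[0,0,0]],[60,[0.124,0,-0.03],[0,0,0]],[60,[0.124,0,-0.03],[0,0,0]]]'; python3 - <<'E'
from h import *
S=Cam("scene"); print(state()["ft_force"],state()["tcp_pos"])
cv2.imwrite("pics/s4.png",cv2.resize(S.im[120:290,180:380],None,fx=3.5,fy=3.5,interpolation=3)[:,:,::-1])
E
```

```text
time: 16.8
tcp_pos: [0.5332, -0.002, 0.11]
eef_rot: [-3.141, -0.0, 1.573]
ft_force: [-0.7, -0.1, 1.8]
opening: 0.0562
finger_force: 0.9
[ 0.33410168 -0.11936996  2.55746502] [ 0.5332455  -0.00214988  0.11002797]
```

View pics/s4.png

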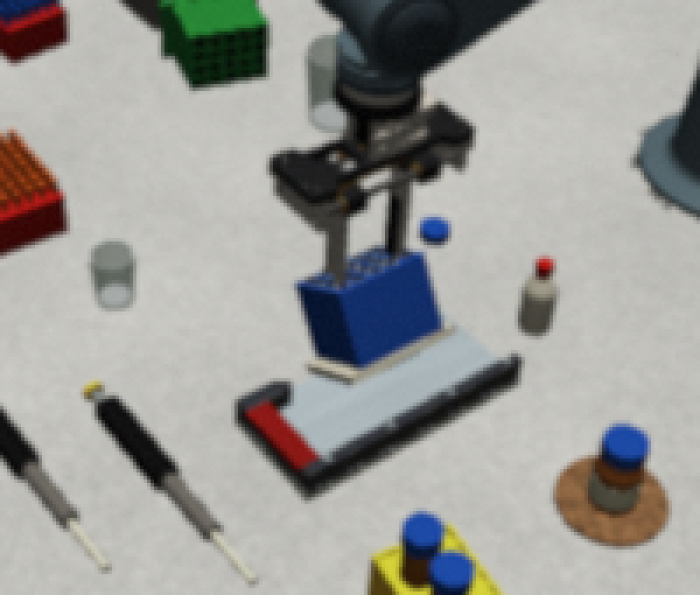

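The block leans about 65–70°, past balance but still against the fingertips (base ≈(330,370) with its +y side still raised). Continue the arc to bring it down.

```bash
python3 -m pendant '[[60,[0.01,0,0],[0,0,0]],[60,[0.022,0,0.001],[0,0,0]],[60,[0.033,0,0.002],[0,0,0]],[60,[0.044,0,0.003],[0,0,0]],[60,[0.055,0,0.005],[0,0,0]],[60,[0.066,0,0.008],[0,0,0]],[60,[0.077,0,0.011],[0,0,0]],[60,[0.088,0,0.014],[0,0,0]],[60,[0.1,0,0.018],[0,0,0]],[60,[0.11,0,0.022],[0,0,0]],[60,[0.11,0,0.022],[0,0,0]]]'; python3 - <<'E'
from h import *
S=Cam("scene"); print(state()["ft_force"],state()["tcp_pos"])
cv2.imwrite("pics/s5.png",cv2.resize(S.im[120:290,180:380],None,fx=3.5,fy=3.5,interpolation=3)[:,:,::-1])
E
```

```text
time: 17.95
tcp_pos: [0.5329, 0.0422, 0.1009]
eef_rot: [-3.141, -0.0, 1.574]
ft_force: [0.3, 0.0, -0.0]
opening: 0.0562
finger_force: 0.0
[-0.3174516  -0.18106594  0.34977823] [0.53303253 0.04192679 0.10102426]
```

View pics/s5.png

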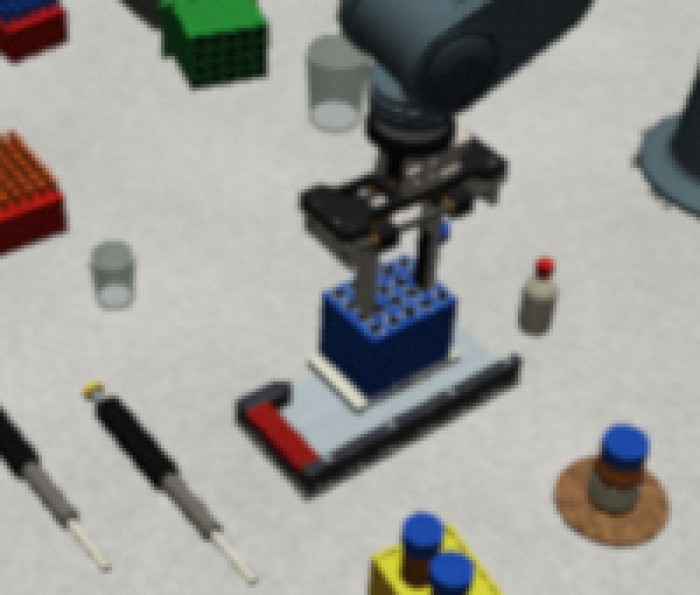

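The block now sits on its base, wells up (≈390,330), square with the plate. Lift, go round in front, and re-measure.

```bash
python3 -m pendant '[[60,[0,0,-0.1],[0,0,0]],[60,[-0.1,0,-0.1],[0,0,0]],[60,[-0.22,0,-0.1],[0,0,0]],[60,[-0.22,0,-0.05],[0,0,0]],[60,[-0.22,0,0.05],[0,0,0]],[60,[-0.22,0,0.145],[0,0,0]],[60,[-0.22,0,0.145],[0,0,0]]]'; cat > up.py <<'E'
from fit import *
def up(x0,cams=("scene","top"),dockfit=False):
    for n in cams:
        c=Cam(n); p=c.proj([[x0[0],x0[1],.054]])[0]
        o=[o for o in outline_of(n,"cooler_center") if np.hypot(*(np.array([(o["rect"][0]+o["rect"][2])/2,(o["rect"][1]+o["rect"][3])/2])-p))<18]
        if o: print(n,fit(COOL,np.eye(3),.054,[(c,o[0]["region"].astype(float))],x0),np.round(o[0]["rect"]))
    s=state(); print(s["tcp_pos"],s["ft_force"],s["time"])
E
python3 -c "
from up import *
up([.531,.035,0])"
```

```text
time: 18.7
tcp_pos: [0.5289, -0.0454, 0.0382]
eef_rot: [-3.131, -0.003, 1.573]
ft_force: [-1.2, 0.5, 0.1]
opening: 0.0564
finger_force: 0.0
scene (array([0.52908672, 0.03348216, 0.01387292]), np.float64(56.8160399846213)) [268. 193. 313. 239.]
top (array([0.541     , 0.03833333, 0.35      ]), np.float64(797.0096424452134)) [216. 181. 224. 191.]
[ 0.53521424 -0.0468237   0.04562757] [-0.50483723 -0.43513867  0.92715788] 18.9
```

```bash
python3 -m pendant '[[60,[0.05,0,0],[0,0,0]],[60,[0.085,0,0],[0,0,0]],[60,[0.1,0,0],[0,0,0]],[60,[0.115,0,0],[0,0,0]],[60,[0.13,0,0],[0,0,0]],[60,[0.145,0,0],[0,0,0]],[60,[0.16,0,0],[0,0,0]],[60,[0.165,0,0],[0,0,0]],[60,[0.165,0,0],[0,0,0]]]';  python3 -m pendant '[[60,[0.008,0,0],[0,0,0]],[60,[0.016,0,0],[0,0,0]],[60,[0.016,0,0],[0,0,0]]]'
```

```text
time: 19.8
tcp_pos: [0.5358, 0.0184, 0.0461]
eef_rot: [3.136, 0.004, 1.575]
ft_force: [0.8, -7.2, 4.3]
opening: 0.0564
finger_force: 3.2
time: 20.1
tcp_pos: [0.5366, 0.0218, 0.0469]
eef_rot: [3.135, 0.011, 1.579]
ft_force: [0.9, -17.8, 6.7]
opening: 0.0567
finger_force: 8.9
```

```bash
python3 -m pendant '[[60,[-0.03,0,0],[0,0,0]],[60,[-0.06,0,0],[0,0,0]],[45,[-0.06,0,-0.1],[0,0,0]],[45,[-0.06,0,-0.2],[0,0,0]],[45,[-0.06,0,-0.3],[0,0,0.1]],[45,[-0.06,-0.1,-0.3],[0,0,1]],[45,[-0.06,-0.1,-0.3],[0,0,1]],[45,[-0.06,-0.1,-0.3],[0,0,1]],[45,[-0.06,-0.1,-0.3],[0,0,1]],[45,[-0.06,-0.1,-0.3],[0,0,1]],[45,[-0.06,-0.1,-0.3],[0,0,1]]]';  python3 -m pendant '[[45,[0,0,0],[0,0,1]],[45,[0,0,0],[0,0,1]],[45,[0,0,0],[0,0,1]],[45,[0,0,0],[0,0,1]],[45,[0,0,0],[0,0,1]],[45,[0,0,0],[0,0,1]],[45,[0,0,0],[0,0,1]]]'; python3 to.py .438 .065 .044 0.5; python3 -c "
from up import *
up([.531,.07,0])"
```

```text
time: 21.2
tcp_pos: [0.4931, 0.002, 0.1634]
eef_rot: [-3.141, -0.001, 0.788]
ft_force: [-0.4, -0.1, 0.2]
opening: 0.0424
finger_force: 0.0
time: 21.9
tcp_pos: [0.4932, 0.002, 0.1632]
eef_rot: [-3.141, 0.0, 0.005]
ft_force: [0.1, -0.1, -0.5]
opening: 0.0418
finger_force: 0.0
[-0.1372 -0.1581  0.2981] [-0.0004  0.0001 -0.0051]
scene (array([0.53004322, 0.06774875, 0.12944929]), np.float64(185.80735101883892)) [277. 203. 318. 244.]
[0.49324555 0.00200095 0.16323981] [-0.05104746  0.6685861   0.31911101] 22.1
```

```bash
python3 -m pendant '[[45,[-0.137,-0.08,0],[0,0,0]],[45,[-0.137,-0.158,0],[0,0,0]],[45,[-0.137,-0.158,0.1],[0,0,0]],[45,[-0.137,-0.158,0.2],[0,0,0]],[45,[-0.137,-0.158,0.29],[0,0,0]],[45,[-0.137,-0.158,0.298],[0,0,0]],[45,[-0.137,-0.158,0.298],[0,0,0]]]';  python3 -m pendant '[[45,[0.05,0,0],[0,0,0]],[45,[0.08,0,0],[0,0,0]],[45,[0.1,0,0],[0,0,0]],[45,[0.12,0,0],[0,0,0]],[45,[0.14,0,0],[0,0,0]],[45,[0.16,0,0],[0,0,0]],[45,[0.18,0,0],[0,0,0]],[45,[0.2,0,0],[0,0,0]],[45,[0.22,0,0],[0,0,0]],[45,[0.235,0,0],[0,0,0]],[45,[0.235,0,0],[0,0,0]]]'; python3 - <<'E'
from up import *
up([.59,.07,0],("scene",))
S=Cam("scene")
cv2.imwrite("pics/s6.png",cv2.resize(S.im[120:290,180:380],None,fx=3.5,fy=3.5,interpolation=3)[:,:,::-1])
E
```

```text
time: 22.8
tcp_pos: [0.4381, 0.0651, 0.044]
eef_rot: [-3.141, 0.001, 0.003]
ft_force: [0.8, 1.5, 0.4]
opening: 0.0426
finger_force: 0.0
time: 23.9
tcp_pos: [0.533, 0.0653, 0.0456]
eef_rot: [3.142, 0.0, 0.003]
ft_force: [-3.0, -0.5, 3.3]
opening: 0.0423
finger_force: 2.0
scene (array([0.58719445, 0.06019623, 0.02646104]), np.float64(169.7659823144944)) [260. 207. 304. 252.]
[0.53300101 0.06524633 0.04545424] [-3.26932007  0.26333093  3.033189  ] 24.0
```

View pics/s6.png

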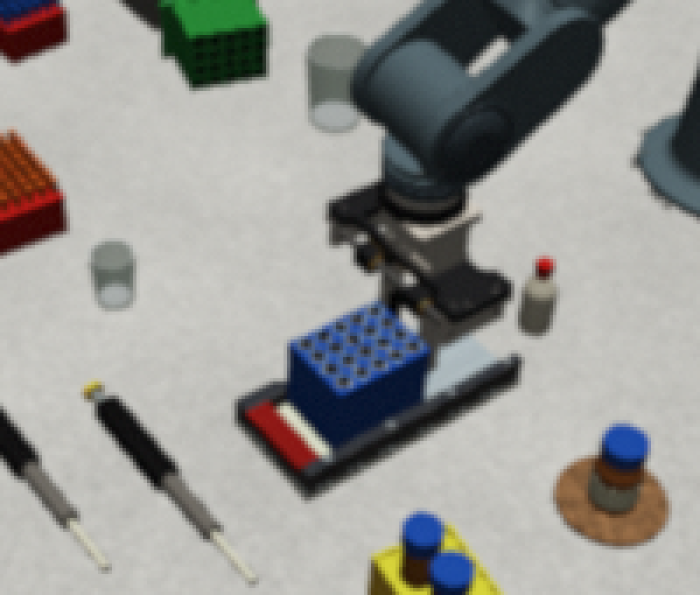

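The block is in the pocket (≈360,380), with the ear just at the lip (≈300,430) and about 17 mm to go. Push it home.

```bash
python3 -m pendant '[[45,[0.015,0,0],[0,0,0]],[45,[0.025,0,0],[0,0,0]],[45,[0.034,0,0],[0,0,0]],[45,[0.04,0,0],[0,0,0]],[45,[0.04,0,0],[0,0,0]]]';  python3 -m pendant '[[45,[0.006,0,0],[0,0,0]],[45,[0.012,0,0],[0,0,0]],[45,[0.012,0,0],[0,0,0]]]'
```

```text
time: 24.55
tcp_pos: [0.5473, 0.0654, 0.0446]
eef_rot: [-3.142, 0.003, 0.003]
ft_force: [-9.6, 0.6, 8.0]
opening: 0.0423
finger_force: 4.5
time: 24.85
tcp_pos: [0.547, 0.0653, 0.0446]
eef_rot: [3.141, 0.017, 0.004]
ft_force: [-30.6, -3.1, 27.2]
opening: 0.0422
finger_force: 15.6
```

```bash
python3 -m pendant '[[45,[-0.03,0,0],[0,0,0]],[45,[-0.1,0,0],[0,0,0]],[45,[-0.15,0,-0.05],[0,0,0]],[45,[-0.15,0,-0.2],[0,0,0]],[45,[-0.15,0.2,-0.35],[0,0,0]],[45,[-0.15,0.4,-0.35],[0,0,0]],[45,[-0.15,0.5,-0.35],[0,0,0]],[45,[-0.15,0.6,-0.35],[0,0,0]],[45,[-0.15,0.6,-0.35],[0,0,0]]]'; python3 - <<'E'
from up import *
up([.607,.07,0])
obs=[];ob2=[]
for n,r in (("scene",[247,212,328,267]),("top",[204,154,240,230])):
    c=Cam(n); o=min(outline_of(n,"cooler_center"),key=lambda o:np.hypot(*(c.proj([[.607,.07,.05]])[0]-np.array(o["rect"]).reshape(2,2).mean(0)))); obs.append((c,o["region"].astype(float)))
print(fit(COOL,np.eye(3),.054,obs,[.607,.07,0]))
cs=[cv2.resize(c.im[a:a+100,b:b+95],None,fx=4,fy=4,interpolation=3) for (c,_),a,b in ((obs[0],185,240),(obs[1],145,180))]
cv2.imwrite("pics/s7.png",np.hstack(cs)[:,:,::-1])
# predicted home position
from scipy.spatial.transform import Rotation
print(np.array([.5703,.0614])+.038*np.array([1,.009])+.009*np.array([-.009,1]))
E
```

```text
time: 25.75
tcp_pos: [0.4943, -0.1711, 0.185]
eef_rot: [3.14, -0.004, 0.002]
ft_force: [1.3, 1.1, 0.2]
opening: 0.0423
finger_force: 0.0
scene (array([0.59389904, 0.05716353, 0.11995788]), np.float64(263.1355940023068)) [257. 209. 302. 250.]
top (array([0.60739174, 0.06956127, 0.00662791]), np.float64(18.194909650134562)) [206. 159. 234. 193.]
[ 0.49402713 -0.16958374  0.18386963] [-0.21155039  0.05698215 -0.53553907] 25.95
(array([0.60694035, 0.06975168, 0.04090523]), np.float64(278.46332948865825))
[0.608219 0.070742]
```

View pics/s7.png

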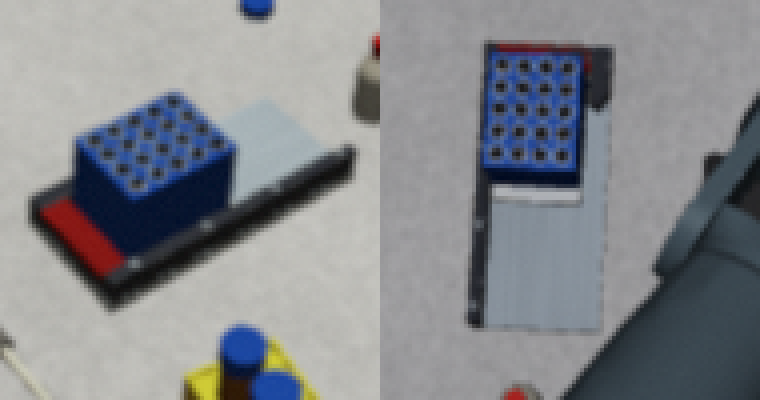

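The block is under the lip with no ear showing in front of it (≈80,240 left), squarely against the fence, and it measured (0.607, 0.070) against an expected (0.608, 0.071). The push also ended on a hard stop. The robot is clear, so I'm handing in.

```bash
python3 -c "
from bench import *
print(job_done())"
```

```text
the job is handed in; nothing more can be done
None
```

The job is handed in; no verdict came back. By camera, the jar stands on the cork mat and the cooling block is upright and home in the pocket under the red lip, within about 1–2 mm of the expected spot. No bystander looked disturbed in the pictures.

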